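# Reseat a loose cartridge in the bench reader

### The arm

A 7-joint arm with a two-finger parallel gripper is mounted at the origin on a cart in front of the work surface, level with it; the furniture and walls round the work are solid. World frame = base frame: x ahead of the robot, y to its left, z up, the work surface at z = 0. Lengths are in m, angles in rad, forces in N, time in s.
With the tool pointing down it reaches from about 0.375 to 0.925 m from the base axis. Payload 3.1 kg.
Tool frame: the origin (TCP) lies between the finger pads; the fingertips stand 19 mm ahead of it and the grasp point (between the pads) is the TCP; z points along the fingers, y is the line along which they close (so a half turn about z gives the same grasp; the last joint's range is limited). The gripper opens to 85 mm and grips with 20 to 120 N. Pads are 22 mm wide; open, the fingers measure 114 mm over their backs; the gripper's body (76 mm by 85 mm) begins 54 mm behind the grasp point. The pads swing forward as they close: fully open they stand 13 mm farther back than shut.
Start: joints at [1.206, 0.383, 0.044, 1.598, -0.018, 1.161, -0.05], TCP at [0.171, -0.627, 0.25] pointing down, gripper open.
Joint ranges: [-2.61, 2.61], [-0.41, 2.15], [-1.48, 1.57], [0, 2.5], [-1.57, 4.71], [0.05, 1.97], [-2.85, 2.85]. Speed limits (rad/s): [2.79, 2.79, 3.14, 3.14, 3.14, 3.14, 3.14].

### API

Orientations are given as [roll, pitch, yaw] about the fixed x, y, z axes, in that order (R = Rz(yaw) Ry(pitch) Rx(roll)).
In Python, from plant import r gives the robot as it stands.
- The arm moves only by the tool jog_arm, called after ">>>" as name([rows], argument=value, ...), one row to a line, values as JSON. Schema: {"type":"object","properties":{"offsets":{"type":"array","items":{"type":"object","properties":{"d":{"type":"array","items":{"type":"number"},"minItems":3,"maxItems":3},"rot":{"type":"array","items":{"type":"number"},"minItems":3,"maxItems":3}},"additionalProperties":false},"minItems":1,"maxItems":12},"finger_gap":{"type":"number"},"squeeze":{"type":"number"},"only":{"type":"string"},"quiet":{"type":"boolean"},"lines":{"type":"string"}},"required":["offsets"],"additionalProperties":false}. offsets is a list of rows, 1 to 12 of them, each an object with the fields d (a list: dx, dy, dz in m), rot (a list: a rotation vector rx, ry, rz in rad); a field left out counts as zero; each row shifts and turns the commanded pose from where the row before left it, along the tool's axes as they then stand; what a row does not reach is not made up. A row lasts 1/10 s, in which the tool goes at most 0.05 m and 0.15 rad, less where a joint would pass 70% of its speed; a pose out of reach is approached as far as the arm can. finger_gap is the finger opening in m, set as the call begins (left out keeps the last). The fingers move at their own pace and stop on an object; squeeze is the grip in N (left out, the last holds). Time passes only in rows, so rows that do not move let the fingers close. The tool returns the time, the measured TCP pose, the force, the opening and the grip force at its end. only (a regular expression) keeps the lines of the reply that match it, lines (a string "A,B") keeps lines A to B, and quiet returns only ok. Input that does not fit is refused with a message, and nothing moves.
- r.get_obs(): the state, without advancing time (a new reading comes with each control period).
- r.grab_frame(name): name is "scene" or "side" or "wrist"; returns a dict with "color" (400x640x3 uint8, red, green, blue), "K" (3x3 intrinsics, pixels), "D" ([k1, k2, p1, p2, k3] as OpenCV has them; the pictures are not rectified), "extrinsics" (4x4, takes a point from camera to world coordinates). Camera axes: x right, y down, z forward; pixel columns grow to the right and rows downward; lengths in m; the calibration is good to about 2 mm. A picture is of the moment at which its call begins. There is no depth.
- r.hand_in(): hands the job in; it is judged then, once.
The state is a dict: "t": time; "qpos": joint angles; "joint_vel": joint speeds; "tau": joint torques, N m; "eef_pos": TCP position; "eef_rot": TCP orientation; "wrist_force": force on the tool from outside, world axes, zero at the start; "ft_torque": the same for the moment, N m; "gripper_width": finger opening in m; "grip_force": force on a finger pad.
Only numpy, scipy, OpenCV 4.12 (cv2) and the standard library are available. Lean on these libraries where they do the work, as an engineer would, in place of code of your own. Each camera call takes 0.05 s, during which the arm holds its last target. There are 200 camera calls.

### The job

One of the three reagent cartridges in the bench reader has worked loose and stands up out of its well. Squeeze the two side buttons of the catch together so that the lid springs open, press the loose cartridge fully home, level with its neighbours, and push the lid shut again until it latches. Leave the things lying round the reader where they are.

Things in the scene. Friction and masses are not known exactly. Their poses are not given: they have to be found in the camera images.
- reader: white bench-top cartridge reader, fixed. Origin: centre of its underside, on the worktop; x from its front (catch) to its rear (hinge), y to its left, z up. Base 150 (x) x 190 (y) x 60 mm high, open on top with three wells at x = -16, y = -54, 0, +54 mm. Middle of the front: catch housing, x -117 to -89 mm, 42 mm wide, up to 60 mm high, a ribbed grey button on its left and right side
- catch (a point): middle of the catch housing, halfway between the two buttons: x = -103, y = 0, z = 41 mm of the reader. The buttons' faces (24 mm along x, 22 mm high, centred at this height) are 60 mm apart along the reader's y axis. The shut lid's top is 84 mm above the worktop and reaches forward to x = -75 mm, its tab (46 mm wide, 71 mm high) to -89 mm
- button_left_face (a point): centre of the outer face of the left (+y) button
- button_right_face (a point): centre of the outer face of the right (-y) button
- button_left (a joint): travel of the left button into the housing, m: 0 out, 0.008 fully in. Spring: about 2 N at the start, 5.5 N fully in. The latch frees the lid only while both buttons are at least 4 mm in together; they spring out by themselves
- button_right (a joint): the same for the right button
- lid (a joint): angle of the lid, rad: 0 shut, 1.65 fully open, just past upright at the rear. Once the latch is free a hinge spring swings it slowly (2 to 4 s) fully open, if nothing is in its way, and holds it there. Pushing it shut takes 1 to 2 N near its front edge, and about 10 N in the last 10 mm to snap the latch in; then it stays shut
- lid_hinge (a point): point on the lid's hinge line, in the middle of its width; the line runs along the reader's y axis, at x = +72 mm, 60 mm above the worktop
- lid_front (a point): on the lid's outer (top) face, middle of its width, 10 mm from its front edge: 137 mm from the hinge line along the lid, 24 mm off it square to the lid. The lid is a shell 147 mm deep, 190 mm wide, 24 mm high with a clear window; when open, its outer face looks to the rear, with free space behind
- cartridge_a (a joint): how far this cartridge is pressed down, m: 0.012 fully home, less when it stands up. Takes about 7 N to move, stays where left. One of the three starts 8 to 12 mm up, the other two are home; all look the same: pale blocks, top 92 (x) x 46 mm (y) with a ribbed thumb pad in the middle
- cartridge_b (a joint): the same for this cartridge
- cartridge_c (a joint): the same for this cartridge
- cartridge_a_top (a point): middle of this cartridge's top face, 64 mm above the worktop when home (4 mm above the base's rim). Which well it is in varies
- cartridge_b_top (a point): the same for this cartridge
- cartridge_c_top (a point): the same for this cartridge
- sample_cup: open clear sample cup, 50 mm across, 87 mm high, standing to the reader's left; origin at the centre of its underside
- cup_lid: round cream cup lid, 52 mm across, 17 mm high, lying to the reader's left; origin at the centre of its underside
- timer: cream bench timer, 58 x 66 x 18 mm, lying to the reader's right; origin at the centre of its underside
- test_card: flat cream test card, 21 x 68 x 5 mm, lying to the reader's right; origin at the centre of its underside

How it is judged:
By the outcome, as a careful person would: the job done as asked, in the order asked, and still so for the second after the job is handed in, with the robot touching nothing.
It also fails if it takes over 51 s, if anything falls off the work surface, if the arm or the gripper's body presses on something with over 40 N, if the wrist force passes 120 N, or if a joint passes its speed limit or range.

## Working session

There is one attempt and no reset: what is moved stays moved. The work goes in short steps, Python scripts to look and compute and a tool call to move; the robot and the scene stay as the last step left them, time stands still between calls to the robot, and variables do not carry over. Pictures are saved under pics/ and viewed, at most 13 in all, crops included, and the job is handed in when it is done.

```bash
ls; mkdir -p pics; python3 - <<'E'
from plant import r
import cv2,numpy as np
o=r.get_obs();print({k:np.round(v,3) for k,v in o.items()})
a=[]
for n in("scene","side"):
    f=r.grab_frame(n);cv2.imwrite(f"pics/{n}0.png",f["color"][:,:,::-1]);np.savez(f"{n}0.npz",**f)
    print(n,f["K"].round(1).tolist(),np.round(f["D"],3),f["extrinsics"].round(3).tolist())
E
```

```text
pics
plant.py
{'t': np.float64(0.0), 'qpos': array([ 1.206,  0.384,  0.044,  1.6  , -0.018,  1.161, -0.05 ]), 'joint_vel': array([ 0.003,  0.001, -0.001,  0.   ,  0.002,  0.001,  0.001]), 'tau': array([ 0.0000e+00, -4.3346e+01,  1.0250e+00, -2.4951e+01,  1.1000e-02,
        1.1000e-02, -0.0000e+00]), 'eef_pos': array([ 0.171, -0.626,  0.249]), 'eef_rot': array([-3.139,  0.   ,  0.267]), 'wrist_force': array([-0.518, -0.85 , -0.23 ]), 'ft_torque': array([-0.023, -0.012, -0.028]), 'grip_force': np.float64(0.0), 'gripper_width': np.float64(0.085)}
scene [[405.3, 0.0, 321.2], [0.0, 405.3, 200.7], [0.0, 0.0, 1.0]] [-0.09  0.    0.    0.    0.  ] [[0.758, -0.299, 0.579, 0.043], [-0.651, -0.316, 0.69, -0.543], [-0.024, -0.9, -0.434, 0.452], [0.0, 0.0, 0.0, 1.0]]
side [[464.1, 0.0, 319.3], [0.0, 464.1, 199.1], [0.0, 0.0, 1.0]] [0.031 0.    0.    0.    0.   ] [[-0.999, 0.036, -0.038, 0.583], [0.049, 0.351, -0.935, 1.0], [-0.021, -0.936, -0.352, 0.456], [0.0, 0.0, 0.0, 1.0]]
```

View pics/scene0.png

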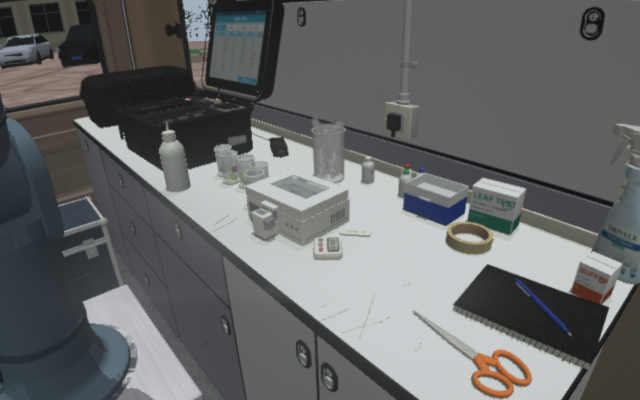

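View pics/side0.png

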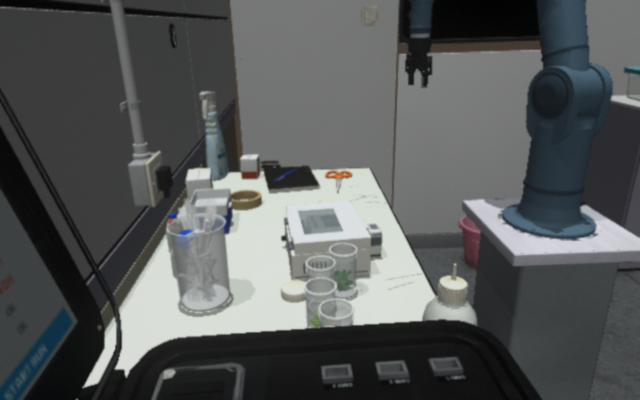

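The scene view shows the reader at about (297,207), with its catch at (264,222) and the timer at (328,247). In the side view the reader is at (328,240) and the catch at (374,237).

```bash
cat > h.py <<'E'
import cv2,numpy as np
from scipy.spatial.transform import Rotation as R
def ray(f,px):
    u=cv2.undistortPoints(np.array([[px]],float),f["K"],f["D"])[0,0]
    E=f["extrinsics"];return E[:3,3],E[:3,:3]@np.array([u[0],u[1],1])
def onz(f,px,z):
    o,d=ray(f,px);return o+d*(z-o[2])/d[2]
def proj(f,P):
    E=np.linalg.inv(f["extrinsics"]);p,_=cv2.projectPoints(np.atleast_2d(np.array(P,float)),cv2.Rodrigues(E[:3,:3])[0],E[:3,3],f["K"],f["D"]);return p[:,0]
def grab(n,s):
    from plant import r
    f=r.grab_frame(n);np.savez(s+".npz",**f);cv2.imwrite(f"pics/{s}.png",f["color"][:,:,::-1]);return f
E
python3 - <<'E'
from h import *
s=np.load("scene0.npz");d=np.load("side0.npz")
print("catch",onz(s,(264,215),.06),onz(d,(374,230),.06))
for p in [(248,190),(303,213),(348,190),(293,174)]:print(onz(s,p,.084).round(3))
a=cv2.imread("pics/scene0.png")[165:270,230:380];b=cv2.imread("pics/side0.png")[195:285,270:400]
cv2.imwrite("pics/cs.png",np.vstack([cv2.resize(a,(450,315),interpolation=2),cv2.resize(b,(450,int(90*450/130)),interpolation=2)[:285]]))
E
```

```text
catch [0.4340791  0.11029014 0.06      ] [0.4372526  0.14014237 0.06      ]
[0.451 0.197 0.084]
[0.472 0.024 0.084]
[0.612 0.042 0.084]
[0.582 0.203 0.084]
```

View pics/cs.png

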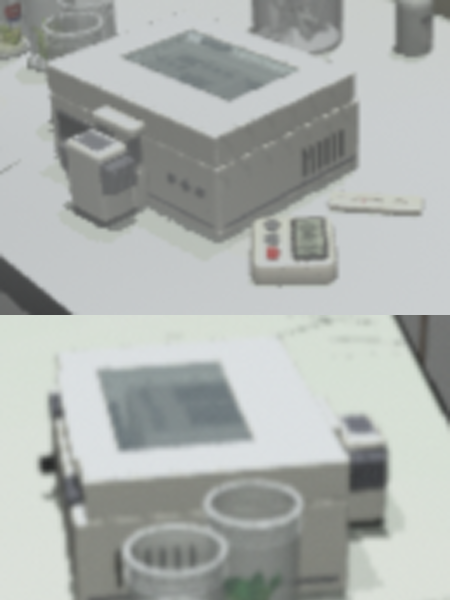

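```bash
python3 - <<'E'
from h import *
from scipy.optimize import least_squares
s=np.load("scene0.npz");d=np.load("side0.npz")
L=[(-.075,.095),(-.075,-.095),(.072,-.095),(.072,.095)]
M=[(s,[(246,187.7),(302.3,210.7),(348.7,189.3),(293.3,174.3)]),(d,[(369.7,239.8),(351.5,202),(286.5,205.7),(291.7,248.5)])]
def T(p,l):
    c,sn=np.cos(p[2]),np.sin(p[2]);return np.array([p[0]+c*l[0]-sn*l[1],p[1]+sn*l[0]+c*l[1]])
for m in (M[:1],M[1:],M):
    fun=lambda p:np.concatenate([T(p,l)-onz(f,q,.084)[:2] for f,ps in m for l,q in zip(L,ps)])
    q=least_squares(fun,[.53,.11,0]);print(q.x,q.fun.round(4),T(q.x,(-.103,0)))
E
```

```text
[0.53351758 0.12239735 0.10689531] [-0.0054 -0.0024 -0.0077 -0.0131 -0.0009 -0.0084  0.014   0.0239] [0.43110549 0.11140809]
[0.53967419 0.14444794 0.07606607] [-0.0031 -0.0009  0.0001  0.0051  0.0022  0.0083  0.0007 -0.0124] [0.43697202 0.13662068]
[0.53659621 0.13342097 0.09035347] [-0.0008  0.01   -0.0063 -0.001   0.0007  0.0013  0.0187  0.0339 -0.0074
 -0.0132 -0.0015 -0.0069  0.0004 -0.0016 -0.0038 -0.0225] [0.43401636 0.12412722]
```

>>> jog_arm([
  {"d":[0.041,-0.0233,0]},
  {"d":[0.041,-0.0233,0]},
  {"d":[0.041,-0.0233,0]},
  {"d":[0.041,-0.0233,0]},
  {"d":[0.041,-0.0233,0]},
  {"d":[0.041,-0.0233,0]},
])

```text
t: 0.7
eef_pos: [0.3726, -0.4255, 0.2498]
eef_rot: [-3.141, 0.0, 0.267]
wrist_force: [0.5, -0.7, 0.5]
gripper_width: 0.0855
grip_force: 0.0
```

>>> jog_arm([
  {"d":[0.016,-0.043,-0.004]},
  {"d":[0.016,-0.043,-0.004]},
  {"d":[0.016,-0.043,-0.004]},
  {"d":[0.016,-0.043,-0.004]},
  {"d":[0.016,-0.043,-0.004]},
  {"d":[0.016,-0.043,-0.004]},
  {"d":[0.016,-0.043,-0.004]},
  {"d":[0.016,-0.043,-0.004]},
  {"d":[0.016,-0.043,-0.004]},
  {"d":[0.016,-0.043,-0.004],"rot":[0,0,0.06]},
  {"d":[0.016,-0.043,-0.004],"rot":[0,0,0.06]},
  {"d":[0.016,-0.043,-0.004],"rot":[0,0,0.06]},
])

```text
t: 1.9
eef_pos: [0.4284, 0.1215, 0.2982]
eef_rot: [3.14, 0.0, 0.084]
wrist_force: [1.5, -0.7, -0.4]
gripper_width: 0.0855
grip_force: 0.0
```

>>> jog_arm([
  {},
  {},
])

```text
t: 2.1
eef_pos: [0.4287, 0.1209, 0.298]
eef_rot: [3.141, 0.001, 0.091]
wrist_force: [-0.3, -0.6, 0.2]
gripper_width: 0.085
grip_force: 0.0
```

```bash
python3 -c "
from h import *
f=grab('wrist','w1');print(f['K'],f['extrinsics'].round(3),f['D'])"
```

```text
[[339.08891606   0.         313.33137315]
 [  0.         339.08891606 200.84296585]
 [  0.           0.           1.        ]] [[ 0.091 -0.941 -0.326  0.513]
 [-0.996 -0.085 -0.031  0.128]
 [ 0.001  0.327 -0.945  0.421]
 [ 0.     0.     0.     1.   ]] [-0.02150231  0.          0.          0.          0.        ]
```

View pics/w1.png

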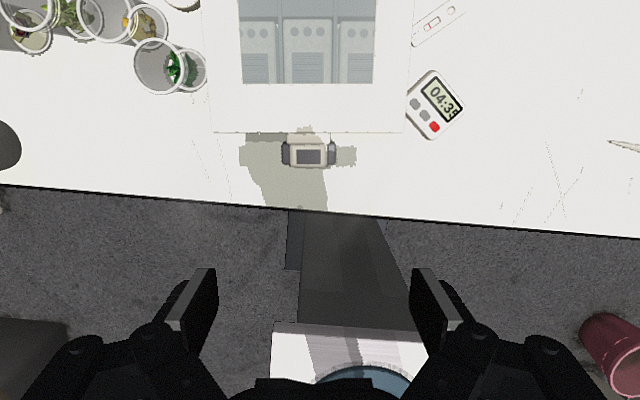

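The wrist view shows the catch housing at (308,156), with the buttons spanning columns 282–336. The lid's front edge is on row 132, columns 212–404. The cartridges can be seen through the window.

```bash
python3 - <<'E'
from h import *
f=np.load("w1.npz")
a=onz(f,(212.5,132),.084);b=onz(f,(404,132),.084);print(a,b,np.linalg.norm(a-b))
l=onz(f,(282,155),.052);q=onz(f,(336,155),.052);print(l,q,np.linalg.norm(l-q),(l+q)/2)
yaw=np.arctan2(-(b-a)[0]*-1,-(b-a)[1]);print("yaw",yaw)
g=cv2.imread("pics/w1.png")
c=cv2.resize(g[0:180,190:430],(800,600),interpolation=2);cv2.imwrite("pics/w1c.png",c)
E
```

```text
[0.45976382 0.22256582 0.084     ] [0.47680982 0.03473359 0.084     ] 0.1886041195192711
[0.43630013 0.15530764 0.052     ] [0.44166879 0.09612469 0.052     ] 0.059425953782385625 [0.43898446 0.12571617 0.052     ]
yaw 0.09050332966413867
```

View pics/w1c.png

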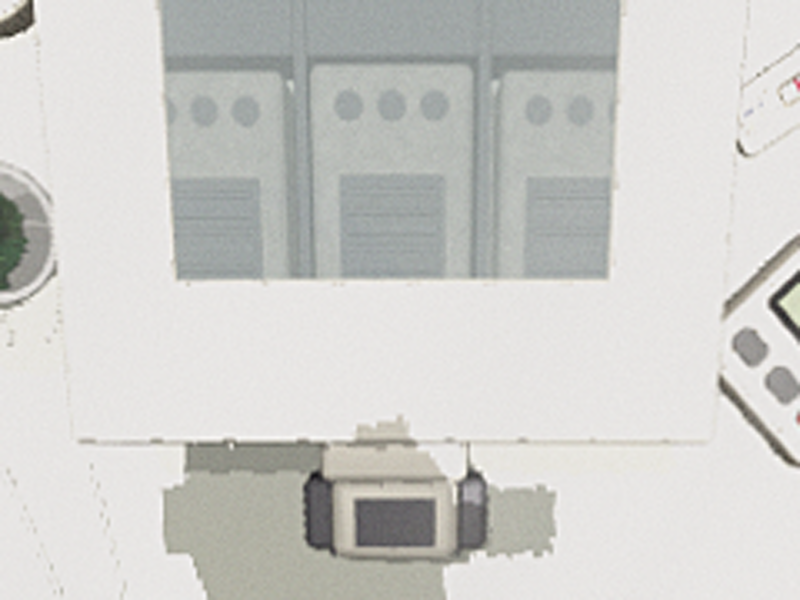

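The middle cartridge (crop x 310–472) looks slightly larger than the outer two, so it's probably the one standing up. Next I'll tilt the tool so the gripper's body stays out of the lid's swing.

>>> jog_arm([
  {"rot":[0,0.13,0]},
  {"rot":[0,0.13,0]},
  {"rot":[0,0.13,0]},
  {"rot":[0,0.13,0]},
  {},
])

```text
t: 2.65
eef_pos: [0.4242, 0.1153, 0.2935]
eef_rot: [3.136, -0.513, 0.084]
wrist_force: [-1.3, -0.4, -0.3]
gripper_width: 0.0852
grip_force: 0.0
```

```bash
cat >> h.py <<'E'
def delta(P):
    from plant import r
    o=r.get_obs();Rm=R.from_euler("xyz",o["eef_rot"]).as_matrix();v=np.array(P)-o["eef_pos"]
    print("tcp",o["eef_pos"].round(4),"rot",o["eef_rot"].round(3),"q",o["qpos"].round(2),"d_tool",(Rm.T@v).round(4),"F",o["wrist_force"].round(1),"w",round(float(o["gripper_width"]),4),"t",o["t"]);return Rm
E
python3 -c "
from h import *
print(delta([.4415,.126,.0375]).round(3))"
```

```text
tcp [0.4242 0.1153 0.2935] rot [ 3.136 -0.513  0.084] q [ 0.33 -0.4  -0.64  2.31 -0.18  0.66 -1.72] d_tool [-0.1098 -0.0104  0.2319] F [-1.3 -0.4 -0.3] w 0.0852 t 2.65
[[ 0.868  0.082  0.489]
 [ 0.073 -0.997  0.036]
 [ 0.491  0.005 -0.871]]
```

>>> jog_arm([
  {"d":[-0.018,-0.002,0.038]},
  {"d":[-0.018,-0.002,0.038]},
  {"d":[-0.018,-0.002,0.038]},
  {"d":[-0.018,-0.002,0.038]},
  {},
  {},
])

```text
t: 3.25
eef_pos: [0.4367, 0.1201, 0.1567]
eef_rot: [3.122, -0.496, 0.086]
wrist_force: [-0.0, 1.9, -0.3]
gripper_width: 0.0855
grip_force: 0.0
```

```bash
python3 -c "
from h import *
delta([.4415,.126,.0375])"
```

```text
tcp [0.4367 0.1201 0.1567] rot [ 3.122 -0.496  0.086] q [ 0.69 -0.08 -1.12  2.42  0.39  0.32 -2.29] d_tool [-0.0521 -0.0076  0.1072] F [-0.   1.9 -0.3] w 0.0855 t 3.25
```

>>> jog_arm([
  {"d":[-0.014,-0.002,0.03]},
  {"d":[-0.014,-0.002,0.03]},
  {},
])

```text
t: 3.55
eef_pos: [0.4355, 0.1178, 0.1326]
eef_rot: [3.116, -0.486, 0.087]
wrist_force: [0.4, 0.1, 0.3]
gripper_width: 0.0854
grip_force: 0.0
```

```bash
python3 -c "
from h import *
delta([.4415,.126,.0375])"
```

```text
tcp [0.4355 0.1178 0.1326] rot [ 3.116 -0.486  0.087] q [ 0.48  0.02 -0.96  2.44  0.74  0.33 -2.63] d_tool [-0.0385 -0.0099  0.087 ] F [0.4 0.1 0.3] w 0.0854 t 3.55
```

>>> jog_arm([
  {"rot":[0,-0.1,0]},
  {"rot":[0,-0.1,0]},
  {},
])

```text
t: 3.85
eef_pos: [0.4401, 0.1186, 0.1358]
eef_rot: [3.12, -0.306, 0.077]
wrist_force: [1.0, -1.3, 0.3]
gripper_width: 0.0855
grip_force: 0.0
```

```bash
python3 -c "
from h import *
delta([.4325,.1253,.038])"
```

```text
tcp [0.4401 0.1186 0.1358] rot [ 3.12  -0.306  0.077] q [ 0.53  0.1  -0.98  2.31  0.43  0.53 -2.28] d_tool [-0.0362 -0.0092  0.091 ] F [ 1.  -1.3  0.3] w 0.0855 t 3.85
```

>>> jog_arm([
  {"d":[-0.013,-0.003,0.022]},
  {"d":[-0.013,-0.003,0.022]},
  {},
  {},
])

```text
t: 4.25
eef_pos: [0.4227, 0.1207, 0.0828]
eef_rot: [3.115, -0.3, 0.081]
wrist_force: [0.1, 0.1, -0.3]
gripper_width: 0.0852
grip_force: 0.0
```

```bash
python3 -c "
from h import *
Rm=delta([.4325,.1253,.038]);print((R.from_matrix(Rm).inv()*R.from_euler('xyz',[np.pi,-.3,.09])).as_rotvec().round(3))"
```

```text
tcp [0.4227 0.1207 0.0828] rot [ 3.115 -0.3    0.081] q [ 0.38  0.22 -0.88  2.37  0.73  0.46 -2.59] d_tool [-0.0035 -0.005   0.0457] F [ 0.1  0.1 -0.3] w 0.0852 t 4.25
[ 0.029  0.    -0.008]
```

>>> jog_arm([
  {"d":[-0.002,-0.002,0.015],"rot":[0.015,0,-0.004]},
  {"d":[-0.002,-0.002,0.015],"rot":[0.015,0,-0.004]},
  {},
  {},
])

```text
t: 4.65
eef_pos: [0.4288, 0.1245, 0.0537]
eef_rot: [-3.141, -0.302, 0.088]
wrist_force: [-0.4, 0.6, -0.0]
gripper_width: 0.0852
grip_force: 0.0
```

```bash
python3 -c "
from h import *
Rm=delta([.4325,.1253,.038]);print((R.from_matrix(Rm).inv()*R.from_euler('xyz',[np.pi,-.3,.09])).as_rotvec().round(3))
f=grab('wrist','w2');print(proj(f,[[.4395,.1257,.06]]))"
```

```text
tcp [0.4288 0.1245 0.0537] rot [-3.141 -0.302  0.088] q [ 0.31  0.3  -0.79  2.38  0.89  0.4  -2.72] d_tool [-0.0011 -0.0005  0.0161] F [-0.4  0.6 -0. ] w 0.0852 t 4.65
[-0.    -0.002 -0.002]
[[311.20281829 273.48137272]]
```

View pics/w2.png

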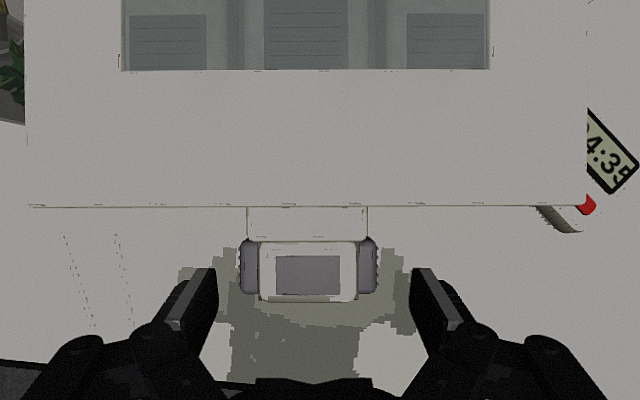

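The housing centre is at (309,270), with the buttons at columns 240 and 378, and the fingers are centred near column 314. I'll shift about 1.5 mm left and descend. The middle cartridge's pad is 84 px wide against 77 px for the others, so that's the loose one.

>>> jog_arm([
  {"d":[-0.001,-0.002,0.009]},
  {"d":[0,0,0.008]},
  {},
  {},
])

```text
t: 5.1
eef_pos: [0.4321, 0.127, 0.0367]
eef_rot: [-3.141, -0.301, 0.089]
wrist_force: [0.7, -0.5, 0.1]
gripper_width: 0.0855
grip_force: 0.0
```

```bash
python3 -c "
from h import *
delta([.4325,.1263,.038])"
```

```text
tcp [0.4321 0.127  0.0367] rot [-3.141 -0.301  0.089] q [ 0.22  0.34 -0.7   2.37  0.99  0.37 -2.81] d_tool [ 0.0007  0.0007 -0.0011] F [ 0.7 -0.5  0.1] w 0.0855 t 5.1
```

>>> jog_arm([
  {},
  {},
  {},
  {},
  {},
], finger_gap=0.047, squeeze=25)

```text
t: 5.6
eef_pos: [0.432, 0.1271, 0.0364]
eef_rot: [-3.141, -0.3, 0.089]
wrist_force: [-2.6, -0.0, 5.6]
gripper_width: 0.047
grip_force: 4.7
```

```bash
python3 -c "
from h import *
delta([.4325,.1263,.038])
f=grab('wrist','w3')"
```

```text
tcp [0.432  0.1271 0.0364] rot [-3.141 -0.3    0.089] q [ 0.22  0.34 -0.7   2.37  0.99  0.37 -2.82] d_tool [ 0.0009  0.0009 -0.0014] F [-2.6 -0.   5.6] w 0.047 t 5.6
```

View pics/w3.png

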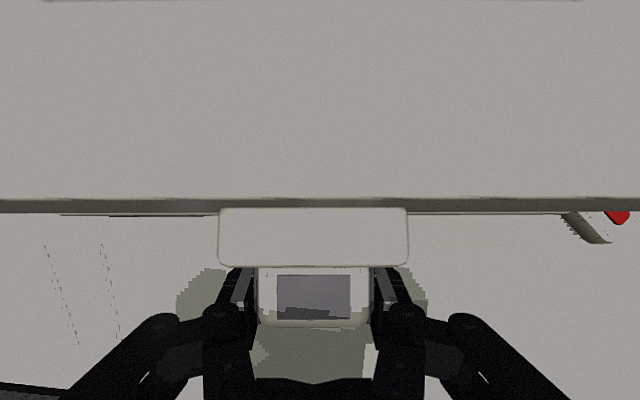

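The lid's tab and front edge now look larger (tab at x 218–408), so the latch is free and the lid is rising. I'll release and lift clear.

>>> jog_arm([
  {},
  {"d":[0,0,-0.005]},
  {"d":[0.008,0,-0.03]},
  {"d":[0.012,0,-0.04]},
  {"d":[0.012,0,-0.04]},
  {"d":[0.012,0,-0.04]},
  {"d":[0.012,0,-0.04]},
  {"d":[0.012,0,-0.04]},
  {"d":[0.012,0,-0.04]},
  {"d":[0.012,0,-0.04]},
], finger_gap=0.085)

```text
t: 6.65
eef_pos: [0.427, 0.1234, 0.3436]
eef_rot: [3.137, -0.301, 0.083]
wrist_force: [1.2, -0.3, -0.0]
gripper_width: 0.0851
grip_force: 0.0
```

```bash
python3 -c "
from h import *
delta([.4325,.1253,.3])
grab('side','s4')"
```

```text
tcp [0.427  0.1234 0.3436] rot [ 3.137 -0.301  0.083] q [ 0.63 -0.36 -0.84  2.09 -0.26  1.01 -1.6 ] d_tool [-0.0076 -0.0017  0.0433] F [ 1.2 -0.3 -0. ] w 0.0851 t 6.65
```

View pics/s4.png

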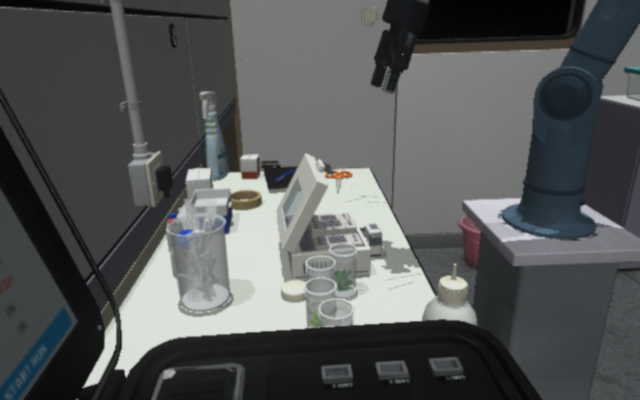

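The lid is swinging up and the arm is clear. I'll close the gripper and move over the middle cartridge.

>>> jog_arm([
  {},
  {},
  {},
  {},
  {},
  {},
  {},
  {},
  {},
  {},
  {},
  {},
], finger_gap=0, squeeze=40)

```text
t: 7.9
eef_pos: [0.4279, 0.1236, 0.342]
eef_rot: [3.138, -0.301, 0.083]
wrist_force: [0.5, 1.1, 0.4]
gripper_width: -0.0002
grip_force: 0.0
```

```bash
python3 -c "
from h import *
f=grab('wrist','w5')
delta([.531,.1348,.14])"
```

```text
tcp [0.4279 0.1236 0.342 ] rot [ 3.138 -0.301  0.084] q [ 0.63 -0.36 -0.84  2.09 -0.26  1.   -1.6 ] d_tool [ 0.0392 -0.0033  0.2236] F [ 0.4 -0.4  0.3] w 0.0002 t 7.95
```

View pics/w5.png

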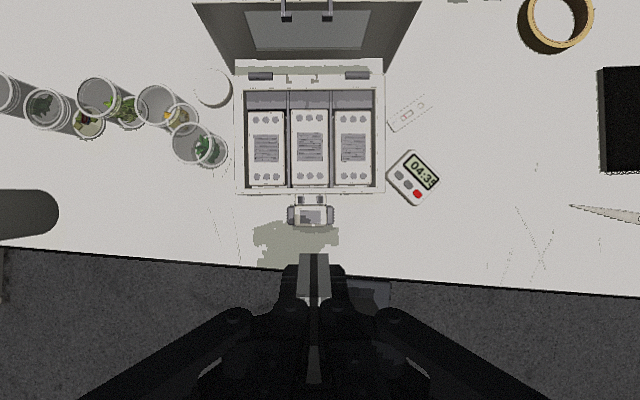

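The lid stands fully open. The cartridges are centred near (266,148), (310,148) and (352,148), and the middle one spans rows 107–188 against 110–186 for the others, so it's the loose one. I'll check the position and then descend.

>>> jog_arm([
  {"d":[0.008,-0.001,0.045]},
  {"d":[0.008,-0.001,0.045]},
  {"d":[0.008,-0.001,0.045]},
  {"d":[0.008,0,0.045]},
  {"d":[0.008,0,0.043]},
  {},
  {},
])

```text
t: 8.65
eef_pos: [0.5194, 0.1296, 0.1584]
eef_rot: [3.133, -0.289, 0.081]
wrist_force: [0.1, 0.8, 0.3]
gripper_width: 0.0003
grip_force: 0.0
```

```bash
python3 -c "
from h import *
f=np.load('w5.npz')
print([onz(f,(310,147.5),z).round(4) for z in(.064,.074)],onz(f,(266.5,148),.064),onz(f,(352.5,148),.064))
delta([.531,.1348,.1])"
```

```text
[array([0.5245, 0.1339, 0.064 ]), array([0.5232, 0.1338, 0.074 ])] [0.51940784 0.18741652 0.064     ] [0.52822344 0.08153761 0.064     ]
tcp [0.5194 0.1296 0.1584] rot [ 3.133 -0.289  0.081] q [ 0.59  0.3  -1.05  2.12  0.6   0.68 -2.33] d_tool [-0.0052 -0.0048  0.0593] F [0.1 0.8 0.3] w 0.0003 t 8.65
```

>>> jog_arm([
  {"d":[-0.003,-0.002,0.027]},
  {"d":[-0.003,-0.002,0.027]},
  {},
  {},
])

```text
t: 9.05
eef_pos: [0.5311, 0.1333, 0.1097]
eef_rot: [3.128, -0.298, 0.083]
wrist_force: [0.5, 0.1, -0.8]
gripper_width: 0.0001
grip_force: 0.0
```

```bash
python3 -c "
from h import *
delta([.529,.1342,.085])"
```

```text
tcp [0.5311 0.1333 0.1097] rot [ 3.128 -0.298  0.083] q [ 0.46  0.4  -0.93  2.13  0.78  0.61 -2.49] d_tool [-0.0092 -0.0014  0.023 ] F [ 0.5  0.1 -0.8] w 0.0001 t 9.05
```

World-down moves in tool axes are about (-0.3, 0, 0.955).

>>> jog_arm([
  {"d":[-0.005,-0.001,0.009]},
  {"d":[-0.0015,0,0.005]},
  {"d":[-0.0015,0,0.005]},
  {},
  {},
])

```text
t: 9.55
eef_pos: [0.5293, 0.1339, 0.0882]
eef_rot: [3.129, -0.297, 0.082]
wrist_force: [-1.6, -1.5, 5.7]
gripper_width: 0.0002
grip_force: 3.1
```

>>> jog_arm([
  {"d":[-0.001,0,0.003]},
  {},
  {},
])

```text
t: 9.85
eef_pos: [0.5292, 0.1339, 0.0847]
eef_rot: [3.13, -0.297, 0.082]
wrist_force: [-0.5, 0.1, 6.1]
gripper_width: 0.0
grip_force: 2.9
```

>>> jog_arm([
  {"d":[-0.001,0,0.003]},
  {},
  {},
])

```text
t: 10.15
eef_pos: [0.5294, 0.1341, 0.0837]
eef_rot: [3.126, -0.298, 0.083]
wrist_force: [-11.4, -4.0, 27.2]
gripper_width: 0.0002
grip_force: 13.6
```

The cartridge is at its stop: 27 N at the expected height. I'll lift off and check the clearance behind the lid.

>>> jog_arm([
  {"d":[0.006,0,-0.02]},
  {"d":[0.012,0,-0.04]},
  {"d":[0.012,0,-0.04]},
  {"d":[0.012,0,-0.04]},
  {"d":[0.012,0,-0.04]},
  {},
])

```text
t: 10.75
eef_pos: [0.5311, 0.1375, 0.2745]
eef_rot: [3.13, -0.306, 0.081]
wrist_force: [1.2, 1.0, 0.3]
gripper_width: -0.0003
grip_force: 0.0
```

```bash
python3 -c "
from h import *
s=np.load('scene0.npz');d=np.load('side0.npz')
print('jar',onz(s,(327,181),0),onz(d,(205,300),0))
print('jar top at y',)
for f,p in((s,(327,126)),(d,(195,218))):
    o,v=ray(f,p);print(o,v.round(3))
delta([.672,.147,.27])
f=grab('wrist','w6');g=f['color'][:,:,::-1];e=grab('scene','sc6')['color'][140:260,220:400,::-1]
cv2.imwrite('pics/m6.png',np.vstack([cv2.resize(g[:230],(800,288)),cv2.resize(e,(450,300),interpolation=2).copy() if 0 else cv2.copyMakeBorder(cv2.resize(e,(450,300),interpolation=2),0,0,0,350,0)]))"
```

```text
jar [0.74239751 0.26200358 0.        ] [0.76091485 0.27835544 0.        ]
jar top at y
[ 0.04316782 -0.54278326  0.45230725] [ 0.645  0.739 -0.268]
[0.58283039 1.0002035  0.45575696] [ 0.23  -0.934 -0.385]
tcp [0.5311 0.1375 0.2745] rot [ 3.13  -0.306  0.081] q [ 0.81  0.12 -1.23  1.98  0.3   0.85 -2.07] d_tool [0.1332 0.0014 0.0469] F [1.2 1.  0.3] w -0.0003 t 10.75
```

View pics/m6.png

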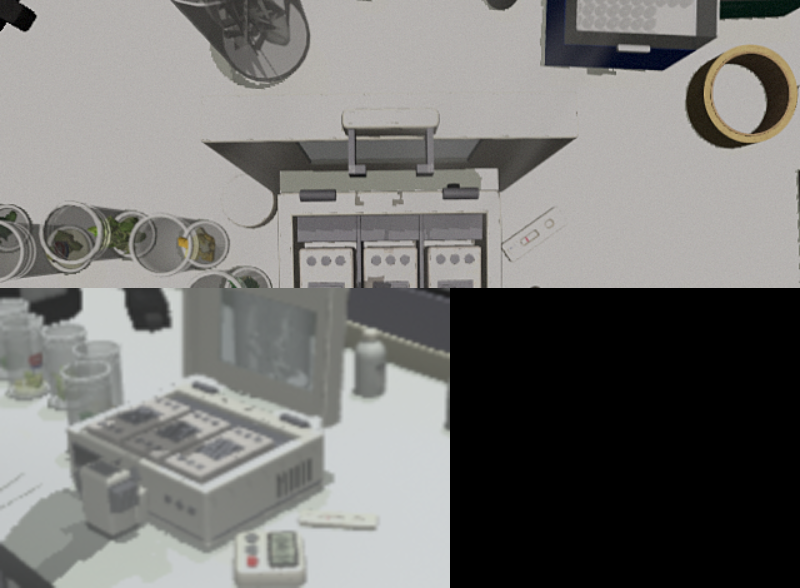

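The cartridges now look level in both views (rear edges near row 248), and the lid stands upright with its tab at the top. The pen jar at about (0.75, 0.27) is well clear of the path. I'll level the tool and go behind the lid.

>>> jog_arm([
  {"d":[0,0,-0.005],"rot":[0,-0.15,0]},
  {"rot":[0,-0.15,0]},
  {},
  {"d":[0.038,0,0]},
  {"d":[0.038,0,0]},
  {"d":[0.038,0,0]},
  {"d":[0.038,0,0]},
  {},
  {},
])

```text
t: 11.75
eef_pos: [0.6759, 0.1482, 0.2696]
eef_rot: [3.131, 0.009, 0.08]
wrist_force: [-0.5, -0.1, 0.3]
gripper_width: 0.0
grip_force: 0.0
```

```bash
python3 -c "
from h import *
Rm=delta([.542+.996*.138,.1358+.09*.138,.19]);print((R.from_matrix(Rm).inv()*R.from_euler('xyz',[np.pi,0,.09])).as_rotvec().round(3))"
```

```text
tcp [0.6759 0.1482 0.2696] rot [3.131 0.009 0.08 ] q [ 0.37  0.66 -1.    1.42  0.56  1.38 -2.13] d_tool [ 0.0043 -0.0006  0.0795] F [-0.5 -0.1  0.3] w 0.0 t 11.75
[ 0.011  0.009 -0.01 ]
```

>>> jog_arm([
  {"d":[0.002,0,0.04],"rot":[0.01,0.009,-0.01]},
  {"d":[0.002,0,0.04]},
  {},
  {},
])

```text
t: 12.15
eef_pos: [0.6792, 0.1474, 0.1915]
eef_rot: [3.14, -0.001, 0.09]
wrist_force: [0.8, 1.0, 0.3]
gripper_width: 0.0
grip_force: 0.0
```

>>> jog_arm([
  {"d":[-0.01,0,0]},
  {"d":[-0.015,0,0.0]},
  {"d":[-0.015,0,0.002]},
  {"d":[-0.015,0,-0.002]},
  {"d":[-0.015,0,-0.002]},
])

```text
t: 12.65
eef_pos: [0.6125, 0.1424, 0.1971]
eef_rot: [3.141, -0.011, 0.089]
wrist_force: [2.7, 0.1, -0.7]
gripper_width: 0.0001
grip_force: 1.1
```

```bash
python3 -c "
from h import *
delta([.542+.996*.06,.1358+.09*.06,.204])"
```

```text
tcp [0.6125 0.1424 0.1971] rot [ 3.141 -0.011  0.089] q [ 0.46  0.61 -1.02  1.67  0.57  1.17 -2.19] d_tool [-0.0107  0.0002 -0.007 ] F [ 2.7  0.1 -0.7] w 0.0001 t 12.65
```

>>> jog_arm([
  {"d":[-0.011,0,-0.007],"rot":[0,0.01,0]},
  {"d":[-0.012,0,0.004]},
  {"d":[-0.012,0,0.004]},
  {"d":[-0.012,0,0.004]},
  {"d":[-0.012,0,0.004]},
  {"d":[-0.01,0,0.009]},
  {"d":[-0.009,0,0.009]},
  {"d":[-0.01,0,0.009]},
  {"d":[-0.009,0,0.009]},
  {},
])

```text
t: 13.65
eef_pos: [0.5126, 0.132, 0.1457]
eef_rot: [3.139, -0.009, 0.09]
wrist_force: [-1.1, 0.3, 1.1]
gripper_width: -0.0
grip_force: 0.3
```

```bash
python3 -c "
from h import *
delta([.542-.996*.042,.1358-.09*.042,.122])
delta([.542-.996*.047,.1358-.09*.047,.103])
grab('side','s7')"
```

```text
tcp [0.5126 0.132  0.1457] rot [ 3.139 -0.009  0.09 ] q [ 0.56  0.51 -1.07  1.94  0.54  1.   -2.24] d_tool [-0.0126 -0.0012  0.0236] F [-1.1  0.3  1.1] w -0.0 t 13.65
tcp [0.5126 0.132  0.1457] rot [ 3.139 -0.009  0.09 ] q [ 0.56  0.51 -1.07  1.94  0.54  1.   -2.24] d_tool [-0.0177 -0.0012  0.0426] F [-1.1  0.3  1.1] w -0.0 t 13.65
```

View pics/s7.png

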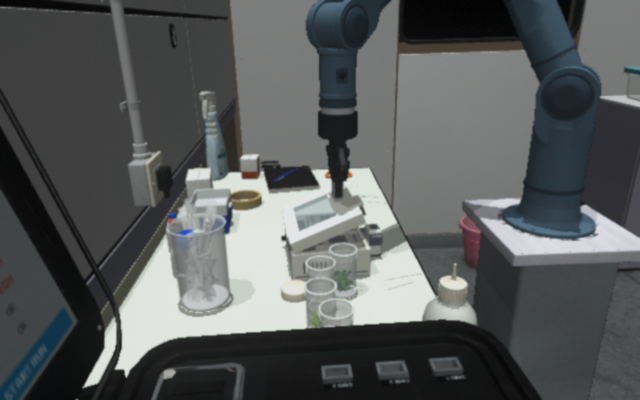

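The side view shows the lid about 30° open at (325,215), with the fingertip on it near the front edge at (340,197). I'll carry on down to latch it.

>>> jog_arm([
  {"d":[-0.006,0,0.01]},
  {"d":[-0.006,0,0.01]},
  {"d":[-0.003,0,0.009]},
  {"d":[-0.002,0,0.007]},
  {"d":[0,0,0.005]},
  {},
  {},
])

```text
t: 14.4
eef_pos: [0.4981, 0.131, 0.1053]
eef_rot: [3.14, -0.011, 0.089]
wrist_force: [0.1, 0.2, -0.2]
gripper_width: -0.0
grip_force: 0.0
```

>>> jog_arm([
  {"d":[0,0,0.003]},
  {},
  {},
])

```text
t: 14.7
eef_pos: [0.4985, 0.1311, 0.1032]
eef_rot: [3.14, -0.012, 0.089]
wrist_force: [-2.2, -0.6, 4.5]
gripper_width: 0.0001
grip_force: 2.3
```

```bash
python3 -c "
from h import *
delta([.542-.996*.047,.1358-.09*.047,.103])"
```

```text
tcp [0.4985 0.1311 0.1032] rot [ 3.14  -0.012  0.089] q [ 0.53  0.54 -1.03  2.    0.6   0.92 -2.3 ] d_tool [-0.0033 -0.0007  0.0001] F [-2.2 -0.6  4.5] w 0.0001 t 14.7
```

>>> jog_arm([
  {"d":[0,0,0.002]},
  {"d":[0,0,0.001]},
  {},
])

```text
t: 15.0
eef_pos: [0.4985, 0.1313, 0.1028]
eef_rot: [3.136, -0.011, 0.089]
wrist_force: [-9.4, -4.4, 24.4]
gripper_width: 0.0002
grip_force: 12.3
```

>>> jog_arm([
  {"d":[0,0,-0.02]},
  {"d":[0,0,-0.04]},
  {"d":[0,0,-0.04]},
  {"d":[0,0,-0.04]},
  {"d":[0,0,-0.04]},
  {},
  {},
  {},
  {},
  {},
  {},
  {},
])

```text
t: 16.2
eef_pos: [0.4964, 0.1312, 0.2796]
eef_rot: [3.141, -0.012, 0.089]
wrist_force: [-0.4, -1.5, -0.5]
gripper_width: -0.0004
grip_force: 0.0
```

```bash
python3 -c "
from h import *
g=grab('wrist','w8')['color'][:200,:,::-1];e=grab('side','s8')['color'][190:290,260:410,::-1]
cv2.imwrite('pics/m8.png',np.vstack([cv2.resize(g,(800,250)),cv2.copyMakeBorder(cv2.resize(e,(510,340),interpolation=2),0,0,0,290,0)]))"
```

```text
(no output)
```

View pics/m8.png

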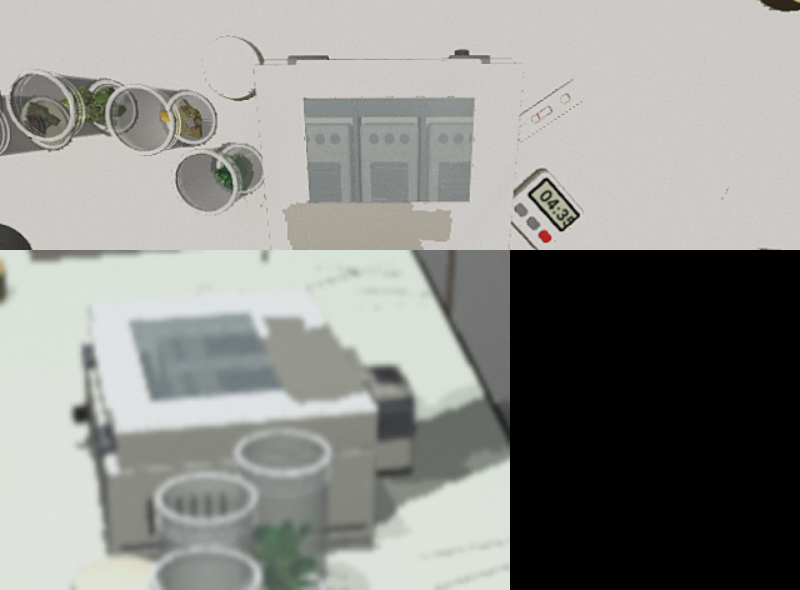

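The lid is shut and has stayed shut since I let go of it. The three cartridges line up (top edges near row 117–122), and the items around the reader haven't moved. I'm handing in.

```bash
python3 -c "
from plant import r
print(r.hand_in())"
```

```text
the job is handed in; nothing more can be done
None
```

The job is handed in at about 16 s of the 51 s allowed: I squeezed the catch and the lid sprang open, pressed the loose middle cartridge down to its stop, and pushed the lid shut; it stayed shut for over a second with the arm clear, and the things around the reader look unmoved.

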